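# Load the ultrasonic cleaner and put its cover on

### The arm

A 6-joint arm with a two-finger parallel gripper is mounted at the origin on a cart in front of the work surface, level with it; the furniture and walls round the work are solid. World frame = base frame: x ahead of the robot, y to its left, z up, the work surface at z = 0. Lengths are in m, angles in degrees, forces in N, time in s.
With the tool pointing down it reaches from about 0.35 to 0.875 m from the base axis. Payload 4.2 kg.
Tool frame: the origin (TCP) lies on the front face of the gripper's body, between the roots of the fingers; the fingertips stand finger_overhang ahead of it and the grasp point (between the pads) lies 51 mm ahead of it (finger_overhang is the distance from the TCP to the fingertips, in m); z points along the fingers, y is the line along which they close (so a half turn about z gives the same grasp; the last joint's range is limited). The gripper opens to 87 mm and grips with 3 to 60 N. Pads are 19 mm wide; open, the fingers measure 117 mm over their backs; the gripper's body (75 mm by 190 mm) begins 51 mm behind the grasp point.
Start: joints at [-53.938, 22.042, 0.453, 0, -68.411, -14.817], TCP at [0.226, -0.582, 0.292] pointing down, gripper open.
Joint ranges: [-179.83, 179.83], [-69.29, 118.12], [-61.27, 80.66], [-181.25, 117.63], [-171.15, -9.14], [-177.46, 177.46]. Speed limits (degrees/s): [159.86, 159.86, 180, 180, 180, 180].

### API

Orientations are given as a 3x3 rotation matrix whose columns are the frame's x, y, z axes.
In Python, from station import sense, capture, camera_model, finish_job, finger_overhang gives the robot as it stands. The module is installed in compiled form; this text tells all that it offers.
- The arm moves only by the tool jog_arm, never from a script. Its argument "rows" is a list that holds one entry, the list of rows, each a list of 4 numbers: the shift along the tool's x, y, z in m, then the turn about the tool's z in rad. A call has 1 to 20 rows; each row shifts and turns the commanded pose from where the row before left it, along the tool's axes as they then stand; what a row does not reach is not made up. A row lasts 1/8 s, in which the tool goes at most 62.5 mm and 10.7 degrees, less where a joint would pass 70% of its speed; a pose out of reach is approached as far as the arm can. A call is refused whole if a number of a shift passes 0.0625 or a number of a turn 0.188, either way. A call with a gripper value outside its range is refused whole. "claw" is the opening, from 0 (shut) to 1 (fully open), set as the call begins (left out, the last holds). The fingers move at their own pace and stop on an object; the grip force is fixed at half the most. Time passes only in rows, so rows that do not move let the fingers close. It gives the time, the measured TCP pose, the force, the opening and the grip force at its end, in the units of the state.
- sense(): the state, without advancing time (a new reading comes with each control period).
- capture(name): name is "side" or "top"; returns the picture (400x640x3 uint8, red, green, blue); there is no depth.
- camera_model(name): a dict with "fovy" (degrees; the focal length in pixels is half the picture's height over the tangent of half this angle, whatever the lens; pixels are square), "cx", "cy" (the principal point, pixels), "k1" (the pictures are not rectified: a ray, as slopes to the right and down, at radius r is drawn at 1 + k1 r^2 times it, then the intrinsics apply), "eye" and "rotation" of the camera in the world. Camera axes: x right, y down, z forward; pixel columns grow to the right and rows downward; lengths in m; the calibration is good to about 2 mm. A picture is of the moment at which its call begins. camera_model takes no time and is no camera call.
- finish_job(): hands the job in; it is judged then, once.
The state is a dict: "time_s": time; "joints": joint angles; "joint_velocities": joint speeds; "effort": joint torques, N m; "tcp_pos": TCP position; "ee_rot": TCP orientation; "wrist_force": force on the tool from outside, world axes, zero at the start; "moment": the same for the moment, N m; "gripper_width": opening from 0.0 (shut) to 1.0 (fully open); "gripper_force": force on a finger pad.
Only numpy, scipy, OpenCV 4.12 (cv2) and the standard library are available. Lean on these libraries where they do the work, as an engineer would, in place of code of your own. Each camera call takes 0.05 s, during which the arm holds its last target. There are 200 camera calls.

### The job

Lift the wire basket, with the circuit board lying in it, by its bar and stand it flat on the floor of the ultrasonic cleaner's empty tank. Then set the loose steel cover gently on the tank so that its lip drops inside the rim and the cover sits down level all round. Do not tip the board out, do not drop or ram the cover, and leave the other things on the bench where they stand.

Things in the scene. Friction and masses are not known exactly. Their poses are not given: they have to be found in the camera images.
- cleaner: Benchtop ultrasonic cleaner, a white box with a black front panel; it does not move. 140 (x) x 180 (y) x 100 mm high. Origin: centre of its underside, on the table; z up, -x is its front panel, y its long side. Open dry rectangular tank in the top, centred, vertical walls, 96 (x) x 136 (y) mm inside; flat steel rim 22 mm wide all round.
- tank_mouth (a point): Centre of the tank's mouth, at rim height (100 mm above the cleaner's underside).
- tank_floor (a point): Centre of the tank's floor (22 mm above the cleaner's underside, 78 mm below the rim).
- basket: Loose steel wire basket on a 4 mm grey mat, 72 (x) x 112 (y) mm, walls 40 mm high and 3 mm thick, floor 3 mm thick, about 0.22 kg. Origin: centre of its underside; z up, y its long side. It fits the tank only lengthwise (basket y along cleaner y, either way round), with 12 mm play on each side.
- basket_bar (a point): Middle of the rigid round bar that runs along the basket's y over its middle: 10 mm thick, straight for 94 mm, axis 58 mm above the basket's underside. The place to grip, fingers closing along the basket's x. With the basket on the tank floor the top of the bar is 15 mm below the rim.
- board: Green circuit board 56 (x) x 98 (y) x 11 mm lying loose and flat on the basket's floor. Origin: centre of its underside.
- cover: Loose steel cover, about 0.3 kg: plate 124 (x) x 164 (y) x 3 mm over a locating lip 88 (x) x 128 (y) mm outside and 8 mm deep: 4 mm play on each side in the tank mouth. It starts on its lip on a 4 mm grey mat. Origin: centre of the lip's lower edge; z up, y its long side. It fits with its y along the cleaner's y, either way round; seated, its origin is 8 mm below the rim.
- cover_bar (a point): Middle of the black bar handle on top of the cover, 41 mm above the cover's origin: bar along the cover's y, 12 mm wide (x), 100 mm long, 10 mm thick, 25 mm free under it between two posts at its ends. The place to grip, fingers closing along the cover's x.
- solder_spool: Bystander: grey solder spool standing upright, 66 mm wide, 34 mm high, origin under its centre.
- paste_jar: Bystander: small jar with a green lid, 41 mm wide, 34 mm high, origin under its centre.
- tape: Bystander: roll of masking tape lying flat, 100 mm wide, 25 mm high, origin under its centre.
- tin: Bystander: round steel tin with its lid on, 68 mm wide, 46 mm high, origin under its centre.

How it is judged:
By the outcome, as a careful person would: the job done as asked, in the order asked, and still so for the second after the job is handed in, with the robot touching nothing.
It also fails if it takes over 72 s, if anything falls off the work surface, if the arm or the gripper's body presses on something with over 40 N, if the wrist force passes 120 N, or if a joint passes its speed limit or range.

## Working session

There is one attempt and no reset: what is moved stays moved. The work goes in short steps, Python scripts to look and compute and a tool call to move; the robot and the scene stay as the last step left them, time stands still between calls to the robot, and variables do not carry over. Pictures are saved under pics/ and viewed, at most 10 in all, crops included, and the job is handed in when it is done.

Besides the shell and the picture viewer there is one more tool, called after "Request:" by a JSON object that holds its "fn" and its "kwargs", one argument or row to a line. jog_arm: Moves the arm, as the interface text tells. Its arguments: {"type":"object","properties":{"rows":{"type":"array"},"claw":{"type":"number"}},"required":["rows"]}

```bash
mkdir -p pics; python3 - <<'E'
from station import *
import cv2
for n in("top","side"):
    cv2.imwrite(f"pics/{n}0.png",capture(n)[:,:,::-1]); print(n,camera_model(n))
s=sense();print(finger_overhang,s["tcp_pos"],s["ee_rot"],s["wrist_force"],s["gripper_width"],s["time_s"])
E
```

```text
top {'fovy': 49.20333798719204, 'cx': 318.42921102696926, 'cy': 203.42573896468656, 'k1': -0.06349640622206831, 'eye': array([0.49733627, 0.16230341, 1.03452138]), 'rotation': array([[ 0.02738896, -0.99464329,  0.09967231],
       [-0.99962004, -0.02694303,  0.00581749],
       [-0.00310086, -0.09979377, -0.99500331]])}
side {'fovy': 51.68213226525102, 'cx': 322.2919796855981, 'cy': 202.1288689270346, 'k1': -0.0019621501655452235, 'eye': array([1.07068228, 0.07577189, 0.86723848]), 'rotation': array([[ 0.17737359,  0.82729115, -0.53303655],
       [ 0.98413555, -0.14691301,  0.09946751],
       [ 0.00397859, -0.54222313, -0.84022512]])}
0.0697 [ 0.22633834 -0.58214291  0.29130165] [[-9.32108988e-01 -3.62177071e-01 -7.77786299e-04]
 [-3.62177896e-01  9.32107318e-01  1.76644954e-03]
 [ 8.52127822e-05  1.92822049e-03 -9.99998137e-01]] [ 1.27640022 -0.61676257 -0.58628916] 1.0002103503683288 0.1
```

View pics/top0.png

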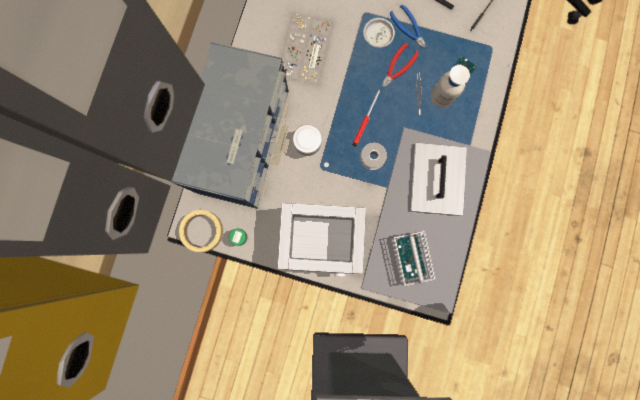

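View pics/side0.png

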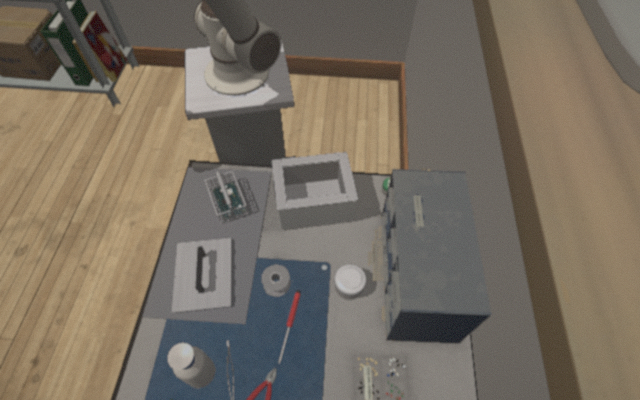

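The top view shows the cleaner near (322,240), the basket near (410,258) and the cover near (438,178). The basket and cover lie about 90° off the cleaner's heading. I'll enlarge both views for corner picking.

```bash
python3 - <<'E'
import cv2
t=cv2.imread("pics/top0.png");s=cv2.imread("pics/side0.png")
cv2.imwrite("pics/tc.png",cv2.resize(t[130:300,270:475],(800,663),interpolation=cv2.INTER_CUBIC)[:600])
cv2.imwrite("pics/tc.png",cv2.resize(t[135:293,270:480],None,fx=3.8,fy=3.8,interpolation=cv2.INTER_CUBIC))
cv2.imwrite("pics/sc.png",cv2.resize(s[145:320,165:365],None,fx=3.4,fy=3.4,interpolation=cv2.INTER_CUBIC))
E
```

```text
(no output)
```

View pics/tc.png

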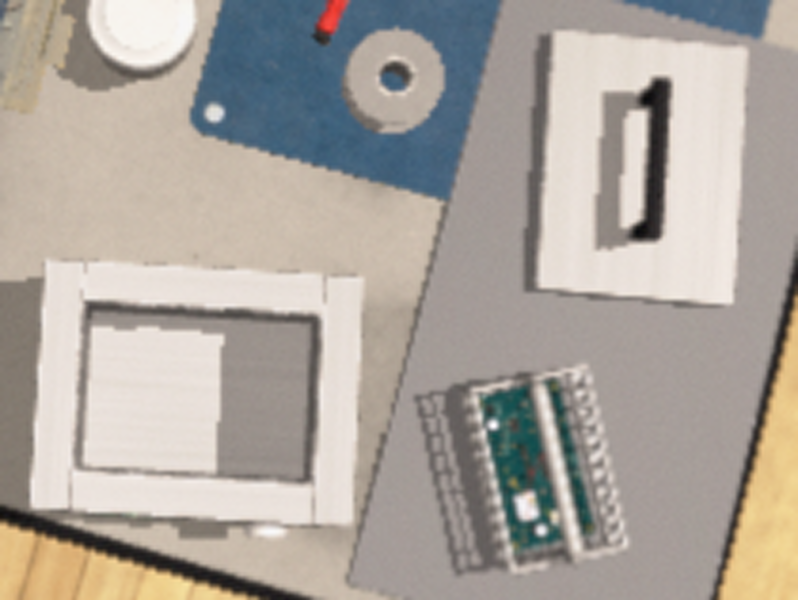

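View pics/sc.png

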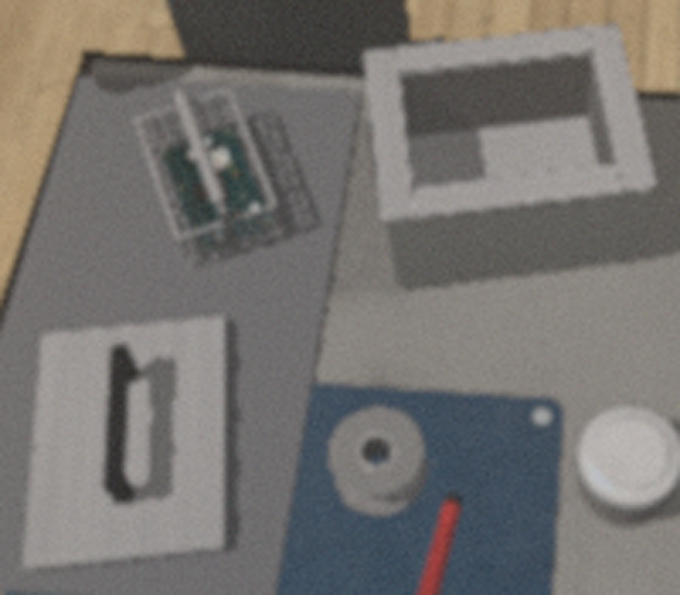

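Picking corners (in crop pixels):
- **Top view:** rim (48,260), (363,277), (352,524), (32,508). Cover plate (553,30), (748,45), (733,304), (537,290). Basket bar (540,380) to (572,560).
- **Side view:** rim (363,47), (617,25), (655,185), (383,218). Cover plate (42,333), (224,315), (225,548), (22,567).

```bash
cat > h.py <<'E'
import numpy as np, cv2
from station import camera_model
def cast(name,px,z):
    m=camera_model(name); f=200/np.tan(np.radians(m["fovy"]/2))
    K=np.array([[f,0,m["cx"]],[0,f,m["cy"]],[0,0,1]])
    u=cv2.undistortPoints(np.array(px,float).reshape(-1,1,2),K,np.array([m["k1"],0,0,0]))[:,0]
    d=np.c_[u,np.ones(len(u))]@m["rotation"].T
    return (m["eye"]+d*((z-m["eye"][2])/d[:,2])[:,None])[:,:2]
def crop(px,s,o): return (np.array(px,float)+.5)/s-.5+o
def project(name,P):
    m=camera_model(name); f=200/np.tan(np.radians(m["fovy"]/2))
    c=(np.array(P,float)-m["eye"])@m["rotation"]; u=c[:,:2]/c[:,2:]
    return u*(1+m["k1"]*(u**2).sum(1,keepdims=True))*f+[m["cx"],m["cy"]]
def rect(p):  # 4 corners in order -> centre, long-axis angle mod 180, sides
    a=(p[1]-p[0]+p[2]-p[3])/2; b=(p[3]-p[0]+p[2]-p[1])/2
    na,nb=np.linalg.norm(a),np.linalg.norm(b)
    l=a/na if na>nb else b/nb; s=b/nb if na>nb else a/na
    s=np.array([s[1],-s[0]]); s=s*np.sign(s@l); v=l+s
    return p.mean(0).round(4),round(np.degrees(np.arctan2(v[1],v[0]))%180,2),round(na,4),round(nb,4)
E
python3 - <<'E'
from h import *
T=lambda p,z:cast("top",crop(p,3.8,[270,135]),z)
S=lambda p,z:cast("side",crop(p,3.4,[165,145]),z)
print("rim",rect(T([(48,260),(363,277),(352,524),(32,508)],.1)),rect(S([(363,47),(617,25),(655,185),(383,218)],.1)))
print("tank",rect(T([(84,302),(320,315),(312,480),(76,470)],.1)))
print("cover",rect(T([(553,30),(748,45),(733,304),(537,290)],.015)),rect(S([(42,333),(224,315),(225,548),(22,567)],.015)))
print("basket",rect(T([(470,388),(582,366),(628,545),(515,572)],.044)),rect(S([(136,118),(233,90),(275,205),(180,240)],.044)))
def seg(p): d=p[1]-p[0]; return p.mean(0).round(4),round(np.degrees(np.arctan2(d[1],d[0]))%180,2),round(np.linalg.norm(d),4)
print("bbar",seg(T([(540,380),(573,560)],.062)),seg(S([(182,93),(217,205)],.062)))
for n,z in(("top",.05),("side",.05)):
    im=cv2.imread(f"pics/{n}0.png"); m=(im.max(2)<50).astype('uint8')
    w=np.zeros_like(m)
    (x0,y0,x1,y1)=(425,148,455,210) if n=="top" else (190,240,212,296)
    w[y0:y1,x0:x1]=m[y0:y1,x0:x1]
    r=cv2.minAreaRect(cv2.findNonZero(w)); b=cv2.boxPoints(r); print(n,r,rect(cast(n,b,z)))
E
```

```text
rim (array([0.5177, 0.1583]), np.float64(88.5), np.float64(0.1787), np.float64(0.1391)) (array([0.517 , 0.1573]), np.float64(87.93), np.float64(0.1785), np.float64(0.1394))
tank (array([0.5178, 0.1587]), np.float64(88.78), np.float64(0.1328), np.float64(0.0935))
cover (array([ 0.6669, -0.1155]), np.float64(176.93), np.float64(0.1231), np.float64(0.1644)) (array([ 0.6662, -0.1168]), np.float64(176.23), np.float64(0.1234), np.float64(0.1635))
basket (array([ 0.4794, -0.0512]), np.float64(14.14), np.float64(0.069), np.float64(0.1103)) (array([ 0.4794, -0.0519]), np.float64(12.72), np.float64(0.07), np.float64(0.1101))
bbar (array([ 0.4785, -0.0518]), np.float64(11.03), np.float64(0.106)) (array([ 0.4796, -0.0532]), np.float64(10.94), np.float64(0.1017))
top ((440.7705078125, 177.01547241210938), (5.476779937744141, 40.33420181274414), 3.2704880237579346) (array([ 0.6645, -0.1103]), np.float64(177.48), np.float64(0.0936), np.float64(0.0126))
side ((200.33387756347656, 271.4815368652344), (4.359429359436035, 38.98495864868164), 1.5911402702331543) (array([ 0.6782, -0.1134]), np.float64(172.8), np.float64(0.0897), np.float64(0.0093))
```

Both views agree:
- Cleaner (0.5175, 0.158), long axis 88.3°
- Basket (0.479, -0.052), long axis about 12°
- Cover (0.6665, -0.116), long axis about 176.6°

Moving over the basket now.

Request:
{"fn": "jog_arm", "kwargs": {
  "rows": [
    [[0,0,0,0.0775],[0,0,0,0.0775],[-0.03,0.0386,0,0],[-0.03,0.0387,0,0],[-0.03,0.0387,0,0],[-0.03,0.0387,0,0],[-0.03,0.0387,0,0],[-0.03,0.0387,0,0],[-0.03,0.0387,0,0],[-0.03,0.0387,0,0],[-0.03,0.0387,0,0],[-0.03,0.0387,0,0],[-0.03,0.0387,0,0],[-0.03,0.0386,0,0],[0,0,0.045,0],[0,0,0.045,0],[0,0,0,0],[0,0,0,0]]
  ],
  "claw": 1
}}

```text
time_s: 2.35
tcp_pos: [0.4797, -0.052, 0.2036]
ee_rot: [[-0.977, -0.215, 0.002], [-0.215, 0.977, -0.0], [-0.002, -0.001, -1.0]]
wrist_force: [0.1, -0.2, 0.8]
gripper_width: 1.002
gripper_force: 0.0
```

```bash
cat > go.py <<'E'
import sys,numpy as np
from station import sense
def go(x,y,z,ang):
    s=sense(); R=s["ee_rot"]; a=np.degrees(np.arctan2(R[1,0],R[0,0])); t=-((ang-a+180)%360-180)
    A=np.radians(ang); d=np.array([x,y,z])-s["tcp_pos"]
    c,n=np.cos(A),np.sin(A)
    print("at",np.round(s["tcp_pos"],4),"ang",round(a%360,2),"tilt",np.round(R[2,:2],4),"turn rad",round(np.radians(t),4),"shift after turn",np.round([c*d[0]+n*d[1],n*d[0]-c*d[1],-d[2]],4),"F",np.round(s["wrist_force"],2),"w",round(s["gripper_width"],3),"t",s["time_s"])
if __name__=="__main__": go(*map(float,sys.argv[1:]))
E
python3 go.py .4794 -.052 .119 192.3
```

```text
at [ 0.4797 -0.052   0.2036] ang 192.39 tilt [-0.002  -0.0008] turn rad 0.0017 shift after turn [0.0003 0.0001 0.0846] F [ 0.14 -0.24  0.75] w 1.002 t 2.35
```

Request:
{"fn": "jog_arm", "kwargs": {
  "rows": [
    [[0,0,0.03,0],[0,0,0.025,0],[0,0,0.015,0],[0,0,0.01,0],[0,0,0.003,0],[0,0,0,0],[0,0,0,0]]
  ]
}}

```text
time_s: 3.22
tcp_pos: [0.4792, -0.0519, 0.1199]
ee_rot: [[-0.977, -0.214, 0.001], [-0.214, 0.977, 0.0], [-0.002, -0.0, -1.0]]
wrist_force: [-0.4, 0.3, 0.3]
gripper_width: 0.999
gripper_force: 0.0
```

```bash
python3 go.py .4794 -.052 .119 192.3; python3 - <<'E'
from station import *
import cv2,numpy as np
s=capture("side");t=capture("top")
a=cv2.resize(s[130:230,165:315],(600,400),interpolation=2);b=cv2.resize(t[200:300,350:500],(600,400),interpolation=2)
cv2.imwrite("pics/g1.png",np.vstack([a[:300],b[:300]])[:,:,::-1])
E
```

```text
at [ 0.4792 -0.0519  0.1199] ang 192.37 tilt [-0.0015 -0.0001] turn rad 0.0012 shift after turn [-0.0002 -0.0001  0.0009] F [-0.36  0.3   0.31] w 0.999 t 3.225
```

View pics/g1.png

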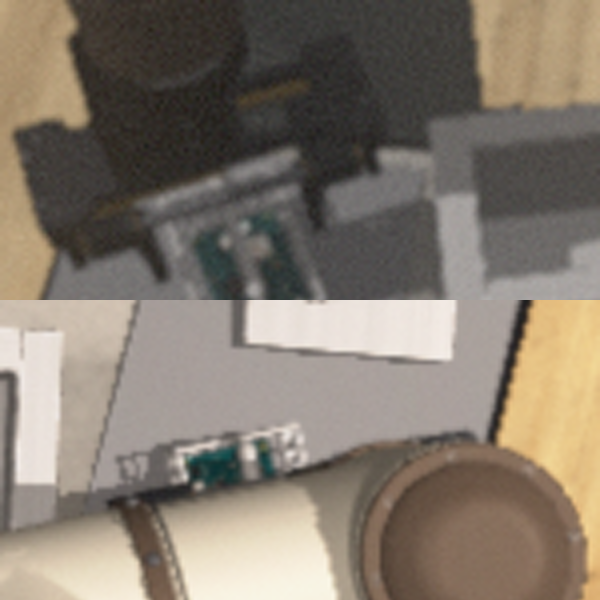

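The fingers straddle the basket with the bar between them, so I'll close and lift a little.

Request:
{"fn": "jog_arm", "kwargs": {
  "rows": [
    [[0,0,0,0],[0,0,0,0],[0,0,0,0],[0,0,0,0],[0,0,0,0],[0,0,0,0],[0,0,0,0],[0,0,0,0],[0,0,0,0],[0,0,0,0]]
  ],
  "claw": 0
}}

```text
time_s: 4.58
tcp_pos: [0.4787, -0.0521, 0.1192]
ee_rot: [[-0.977, -0.214, -0.0], [-0.214, 0.977, -0.0], [0.0, -0.0, -1.0]]
wrist_force: [0.6, -1.8, -1.3]
gripper_width: 0.101
gripper_force: 30.0
```

Request:
{"fn": "jog_arm", "kwargs": {
  "rows": [
    [[0,0,-0.01,0],[0,0,-0.02,0],[0,0,-0.03,0],[0,0,-0.03,0],[0,0,-0.03,0],[0,0,-0.02,0],[0,0,0,0],[0,0,0,0]]
  ]
}}

```text
time_s: 5.58
tcp_pos: [0.4778, -0.052, 0.2582]
ee_rot: [[-0.977, -0.214, -0.002], [-0.214, 0.977, 0.0], [0.002, 0.001, -1.0]]
wrist_force: [0.0, 0.6, -3.8]
gripper_width: 0.101
gripper_force: 30.0
```

```bash
python3 go.py .5175 .158 .26 268.3
```

```text
at [ 0.4778 -0.052   0.2582] ang 192.34 tilt [0.0022 0.0008] turn rad -1.3258 shift after turn [-0.211  -0.0334 -0.0018] F [ 0.01  0.61 -3.77] w 0.101 t 5.575
```

Request:
{"fn": "jog_arm", "kwargs": {
  "rows": [
    [[0,0,0,-0.04],[0,0,0,-0.08],[0,0,0,-0.11],[0,0,0,-0.12],[0,0,0,-0.12],[0,0,0,-0.12],[0,0,0,-0.12],[0,0,0,-0.12],[0,0,0,-0.12],[0,0,0,-0.12],[0,0,0,-0.11],[0,0,0,-0.08],[0,0,0,-0.046],[0,0,0,-0.02],[0,0,0,0],[0,0,0,0]]
  ]
}}

```text
time_s: 7.58
tcp_pos: [0.4786, -0.052, 0.2589]
ee_rot: [[-0.029, -1.0, -0.001], [-1.0, 0.029, -0.0], [0.0, 0.001, -1.0]]
wrist_force: [-0.7, 0.4, -3.1]
gripper_width: 0.103
gripper_force: 30.0
```

Request:
{"fn": "jog_arm", "kwargs": {
  "rows": [
    [[-0.008,0,0,0],[-0.016,-0.002,0,0],[-0.024,-0.004,0,0],[-0.028,-0.005,0,0],[-0.03,-0.006,0,0],[-0.03,-0.006,0,0],[-0.028,-0.005,0,0],[-0.022,-0.004,0,0],[-0.015,-0.0014,0,0],[-0.01,0,0,0],[0,0,0,0],[0,0,0,0],[0,0,0,0]]
  ]
}}

```text
time_s: 9.2
tcp_pos: [0.5182, 0.1573, 0.2593]
ee_rot: [[-0.03, -1.0, -0.0], [-1.0, 0.03, -0.0], [0.0, 0.0, -1.0]]
wrist_force: [0.1, -0.7, -3.7]
gripper_width: 0.105
gripper_force: 30.0
```

```bash
python3 go.py .5175 .158 .26 268.3; python3 - <<'E'
from station import *
import cv2,numpy as np
s=capture("side");t=capture("top")
a=cv2.resize(s[100:240,250:400],(600,560),interpolation=2)
cv2.imwrite("pics/g2.png",a[:,:,::-1]);cv2.imwrite("pics/g2t.png",t[:,:,::-1])
E
```

```text
at [0.5182 0.1573 0.2593] ang 268.29 tilt [0.0001 0.    ] turn rad -0.0002 shift after turn [-0.0007  0.0007 -0.0007] F [ 0.08 -0.72 -3.74] w 0.105 t 9.2
```

View pics/g2.png

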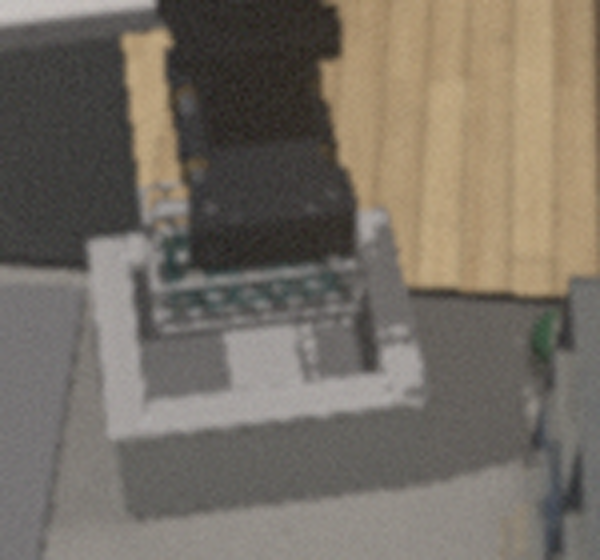

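The basket hangs level over the tank, with its near lower edge running (155,330) to (357,318) in the crop. I'll check its centring along the bar.

```bash
python3 - <<'E'
from h import *
p=cast("side",crop([(155,330),(357,318)],4,[250,100]),.144); m=p.mean(0); d=p[0]-p[1]
print(p,m,np.linalg.norm(d),np.degrees(np.arctan2(d[1],d[0])))
E
```

```text
[[0.5487134  0.09864717]
 [0.55986506 0.20720122]] [0.55428923 0.1529242 ] 0.10912534168485129 -95.86537320913807
```

```bash
python3 - <<'E'
from h import *
from station import capture
im=np.mean([capture("side").mean(2) for _ in range(4)],0)
c,s=np.cos(np.radians(88.3)),np.sin(np.radians(88.3)); l=np.array([c,s]);x=np.array([s,-c])
for k in(-1,1): print("exp",project("side",[np.r_[np.array([.5182,.1573])+.036*x+k*.056*l,.144]]),"top",project("side",[np.r_[np.array([.5182,.1573])+.036*x+k*.056*l,.184]]))
for r in range(166,190): print(r,*im[r,284:346:3].astype(int))
E
```

```text
exp [[289.35620526 183.44096166]] top [[288.13537807 172.20088196]]
exp [[340.7688649  177.32057654]] top [[341.56528513 165.96401214]]
166 117 122 86 60 67 52 48 46 47 51 55 65 77 78 85 87 95 118 119 97 107
167 95 120 81 56 65 78 49 53 62 73 84 93 109 115 109 99 90 107 102 91 107
168 78 120 86 56 76 108 69 86 89 104 116 115 121 122 108 91 72 84 87 92 107
169 74 113 96 69 96 128 96 120 115 118 125 114 100 95 89 89 71 72 98 89 106
170 78 106 111 96 124 135 114 127 115 103 95 87 81 75 89 104 72 75 101 98 107
171 81 101 126 114 127 122 105 97 89 82 73 80 88 75 93 109 72 69 93 100 107
172 82 91 128 107 97 85 89 79 72 90 81 81 90 81 77 90 82 73 89 96 105
173 74 83 116 87 78 64 108 93 72 97 87 71 79 85 73 79 108 81 89 85 106
174 77 81 111 78 93 66 110 100 69 90 93 78 77 103 83 82 113 83 84 79 106
175 77 80 106 83 101 67 87 88 78 89 114 93 77 111 88 79 101 89 90 77 108
176 85 79 103 79 88 81 73 92 96 92 119 97 71 102 90 88 109 108 109 79 106
177 92 84 118 89 86 109 76 96 105 85 94 97 89 104 111 102 121 114 111 74 106
178 100 80 126 100 94 117 82 84 100 89 91 115 110 110 117 106 103 94 90 69
[... 223 characters left out ...]
24 132 110 120 112 87 65 105
182 104 73 107 124 110 99 93 100 119 127 135 147 153 138 142 106 110 106 88 62 112
183 105 72 96 100 92 89 92 111 150 152 153 157 156 148 137 104 104 104 92 65 117
184 114 80 91 90 94 97 101 123 158 158 156 154 156 154 135 108 108 106 95 66 106
185 124 91 95 98 101 103 103 115 157 155 154 156 155 154 146 117 104 105 97 66 97
186 133 103 102 103 103 103 100 112 158 155 155 157 156 157 144 119 104 105 100 64 94
187 140 103 103 103 103 101 102 106 156 157 156 155 157 154 136 119 103 106 102 65 97
188 145 102 101 103 101 102 103 107 159 157 155 157 159 156 126 127 104 106 104 65 98
189 147 100 104 102 105 103 103 107 156 156 157 156 155 156 127 128 106 106 104 67 101
```

The edge slope matches the expected yaw, with about a millimetre of offset against 12 mm of play. Lowering into the tank.

Request:
{"fn": "jog_arm", "kwargs": {
  "rows": [
    [[-0.0017,0.0007,0,0],[0,0,0.01,0],[0,0,0.02,0],[0,0,0.02,0],[0,0,0.02,0],[0,0,0.015,0],[0,0,0.01,0],[0,0,0.01,0],[0,0,0.008,0],[0,0,0.004,0],[0,0,0.002,0],[0,0,0,0],[0,0,0,0],[0,0,0,0]]
  ]
}}

```text
time_s: 11.25
tcp_pos: [0.5177, 0.1597, 0.1405]
ee_rot: [[-0.029, -1.0, 0.0], [-1.0, 0.029, 0.0], [-0.0, -0.0, -1.0]]
wrist_force: [-0.3, -0.2, -2.9]
gripper_width: 0.097
gripper_force: 30.0
```

Request:
{"fn": "jog_arm", "kwargs": {
  "rows": [
    [[0,0,0.001,0],[0,0,0.001,0],[0,0,0,0],[0,0,0,0]]
  ]
}}

```text
time_s: 11.75
tcp_pos: [0.5176, 0.1597, 0.1382]
ee_rot: [[-0.029, -1.0, -0.0], [-1.0, 0.029, -0.0], [0.0, 0.0, -1.0]]
wrist_force: [-0.2, 0.3, -2.8]
gripper_width: 0.104
gripper_force: 30.0
```

Request:
{"fn": "jog_arm", "kwargs": {
  "rows": [
    [[0,0,0.001,0],[0,0,0,0],[0,0,0,0]]
  ]
}}

```text
time_s: 12.12
tcp_pos: [0.5176, 0.1597, 0.1372]
ee_rot: [[-0.029, -1.0, -0.0], [-1.0, 0.029, -0.0], [0.0, 0.0, -1.0]]
wrist_force: [-0.3, 0.8, -3.0]
gripper_width: 0.103
gripper_force: 30.0
```

Request:
{"fn": "jog_arm", "kwargs": {
  "rows": [
    [[0,0,0.001,0],[0,0,0,0],[0,0,0,0]]
  ]
}}

```text
time_s: 12.5
tcp_pos: [0.5177, 0.1597, 0.1371]
ee_rot: [[-0.029, -1.0, 0.001], [-1.0, 0.029, 0.0], [-0.0, -0.001, -1.0]]
wrist_force: [-2.3, -0.7, 5.3]
gripper_width: 0.104
gripper_force: 30.0
```

It touched the floor, with the force changing from -3 to +5.3 N. I'll open partway so the fingers stay clear of the tank walls, then rise.

Request:
{"fn": "jog_arm", "kwargs": {
  "rows": [
    [[0,0,-0.0006,0],[0,0,0,0],[0,0,0,0],[0,0,0,0],[0,0,0,0],[0,0,0,0]]
  ],
  "claw": 0.38
}}

```text
time_s: 13.25
tcp_pos: [0.5176, 0.1597, 0.1368]
ee_rot: [[-0.029, -1.0, 0.0], [-1.0, 0.029, 0.0], [-0.0, -0.0, -1.0]]
wrist_force: [0.9, 0.3, -0.1]
gripper_width: 0.382
gripper_force: 0.0
```

Request:
{"fn": "jog_arm", "kwargs": {
  "rows": [
    [[0,0,-0.005,0],[0,0,-0.015,0],[0,0,-0.03,0],[0,0,-0.04,0],[0,0,-0.04,0],[0,0,0,0],[0,0,0,0]]
  ]
}}

```text
time_s: 14.12
tcp_pos: [0.5172, 0.1595, 0.2672]
ee_rot: [[-0.029, -1.0, -0.0], [-1.0, 0.029, 0.001], [-0.001, 0.0, -1.0]]
wrist_force: [-0.3, 0.5, -0.7]
gripper_width: 0.381
gripper_force: 0.0
```

```bash
python3 go.py .6665 -.116 .2 176.6
```

```text
at [0.5172 0.1595 0.2672] ang 268.32 tilt [-0.0006  0.    ] turn rad 1.6008 shift after turn [-0.1654 -0.2661  0.0672] F [-0.35  0.47 -0.69] w 0.381 t 14.125
```

Request:
{"fn": "jog_arm", "kwargs": {
  "rows": [
    [[0.0452,-0.0262,0,0],[0.0452,-0.0262,0,0],[0.0452,-0.0262,0,0],[0.0452,-0.0262,0,0],[0.0452,-0.0262,0,0],[0.0451,-0.0263,0,0],[0,0,0,0.16],[0,0,0,0.16],[0,0,0,0.16],[0,0,0,0.16],[0,0,0,0.16],[0,0,0,0.16],[0,0,0,0.16],[0,0,0,0.16],[0,0,0,0.16],[0,0,0,0.16],[0,0,0.03,0],[0,0,0.03,0],[0,0,0,0],[0,0,0,0]]
  ],
  "claw": 0.7
}}

```text
time_s: 16.62
tcp_pos: [0.6674, -0.116, 0.2073]
ee_rot: [[-0.998, 0.058, 0.0], [0.058, 0.998, -0.001], [-0.0, -0.001, -1.0]]
wrist_force: [0.3, 0.4, 0.3]
gripper_width: 0.697
gripper_force: 0.0
```

```bash
python3 go.py .6665 -.116 .096 176.6; python3 - <<'E'
from station import *
import cv2,numpy as np
s=capture("side");t=capture("top")
a=cv2.resize(t[195:290,260:380],(480,380),interpolation=2);b=cv2.resize(s[220:320,150:250],(300,300),interpolation=2)
o=np.zeros((380,780,3),np.uint8);o[:,:480]=a;o[:300,480:]=b
cv2.imwrite("pics/g3.png",o[:,:,::-1]);cv2.imwrite("pics/g3t.png",t[:,:,::-1])
E
```

```text
at [ 0.6674 -0.116   0.2073] ang 176.69 tilt [-0.0003 -0.0007] turn rad 0.0016 shift after turn [ 9.000e-04 -1.000e-04  1.113e-01] F [0.26 0.44 0.33] w 0.697 t 16.625
```

View pics/g3.png

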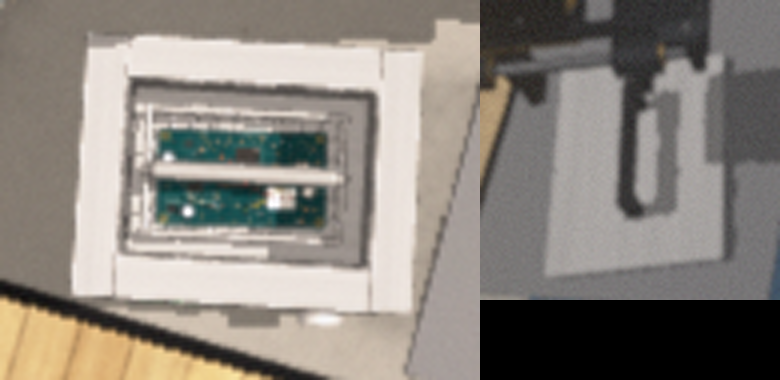

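The basket stands flat in the tank with the board in it. The cover's bar lies below the gripper. Descending to grip the bar.

Request:
{"fn": "jog_arm", "kwargs": {
  "rows": [
    [[0.0005,0,0.03,0],[0,0,0.03,0],[0,0,0.025,0],[0,0,0.015,0],[0,0,0.01,0],[0,0,0,0],[0,0,0,0]]
  ]
}}

```text
time_s: 17.6
tcp_pos: [0.6671, -0.1159, 0.098]
ee_rot: [[-0.998, 0.058, 0.002], [0.058, 0.998, -0.0], [-0.002, -0.0, -1.0]]
wrist_force: [0.2, 0.0, -0.8]
gripper_width: 0.701
gripper_force: 0.0
```

Request:
{"fn": "jog_arm", "kwargs": {
  "rows": [
    [[0,0,0,0],[0,0,0,0],[0,0,0,0],[0,0,0,0],[0,0,0,0],[0,0,0,0],[0,0,0,0],[0,0,0,0]]
  ],
  "claw": 0
}}

```text
time_s: 18.6
tcp_pos: [0.6665, -0.1159, 0.0968]
ee_rot: [[-0.998, 0.058, -0.0], [0.058, 0.998, -0.0], [0.0, -0.0, -1.0]]
wrist_force: [0.3, -1.0, -1.0]
gripper_width: 0.133
gripper_force: 30.0
```

Request:
{"fn": "jog_arm", "kwargs": {
  "rows": [
    [[0,0,-0.005,0],[0,0,-0.015,0],[0,0,-0.03,0],[0,0,-0.035,0],[0,0,-0.035,0],[0,0,-0.03,0],[0,0,-0.01,0],[0,0,0,0],[0,0,0,0]]
  ]
}}

```text
time_s: 19.73
tcp_pos: [0.6657, -0.1157, 0.255]
ee_rot: [[-0.998, 0.058, -0.003], [0.058, 0.998, 0.0], [0.003, 0.0, -1.0]]
wrist_force: [-0.2, 0.2, -3.0]
gripper_width: 0.136
gripper_force: 30.0
```

```bash
python3 go.py .5175 .158 .25 268.3
```

```text
at [ 0.6657 -0.1157  0.255 ] ang 176.65 tilt [0.0034 0.0003] turn rad -1.5996 shift after turn [-0.2692  0.1562  0.005 ] F [-0.25  0.2  -2.95] w 0.136 t 19.725
```

Request:
{"fn": "jog_arm", "kwargs": {
  "rows": [
    [[0,0,0,-0.04],[0,0,0,-0.08],[0,0,0,-0.12],[0,0,0,-0.13],[0,0,0,-0.13],[0,0,0,-0.13],[0,0,0,-0.13],[0,0,0,-0.13],[0,0,0,-0.13],[0,0,0,-0.13],[0,0,0,-0.13],[0,0,0,-0.13],[0,0,0,-0.1],[0,0,0,-0.06],[0,0,0,-0.03],[0,0,0,0],[0,0,0,0]]
  ]
}}

```text
time_s: 21.85
tcp_pos: [0.6664, -0.1158, 0.2564]
ee_rot: [[-0.029, -1.0, -0.001], [-1.0, 0.029, 0.0], [0.0, 0.001, -1.0]]
wrist_force: [-0.8, 0.2, -2.6]
gripper_width: 0.135
gripper_force: 30.0
```

Request:
{"fn": "jog_arm", "kwargs": {
  "rows": [
    [[-0.01,0.006,0,0],[-0.02,0.012,0,0],[-0.028,0.016,0,0],[-0.034,0.02,0,0],[-0.036,0.021,0,0],[-0.036,0.021,0,0],[-0.034,0.02,0,0],[-0.03,0.017,0,0],[-0.022,0.013,0,0],[-0.013,0.007,0,0],[-0.006,0.003,0,0],[0,0,0,0],[0,0,0,0],[0,0,0,0]]
  ]
}}

```text
time_s: 23.6
tcp_pos: [0.5186, 0.157, 0.2567]
ee_rot: [[-0.03, -1.0, -0.0], [-1.0, 0.03, -0.0], [0.0, 0.0, -1.0]]
wrist_force: [0.1, 0.5, -3.0]
gripper_width: 0.138
gripper_force: 30.0
```

```bash
python3 go.py .5175 .158 .25 268.3; python3 - <<'E'
from station import *
import cv2,numpy as np
s=np.mean([capture("side") for _ in range(4)],0).astype(np.uint8)
cv2.imwrite("pics/g4full.png",s[:,:,::-1])
cv2.imwrite("pics/g4.png",cv2.resize(s[100:240,250:410],(800,600),interpolation=2)[:,:,::-1])
E
```

```text
at [0.5186 0.157  0.2567] ang 268.28 tilt [0.0002 0.0002] turn rad -0.0004 shift after turn [-0.001   0.0011  0.0067] F [ 0.07  0.46 -2.99] w 0.138 t 23.6
```

View pics/g4.png

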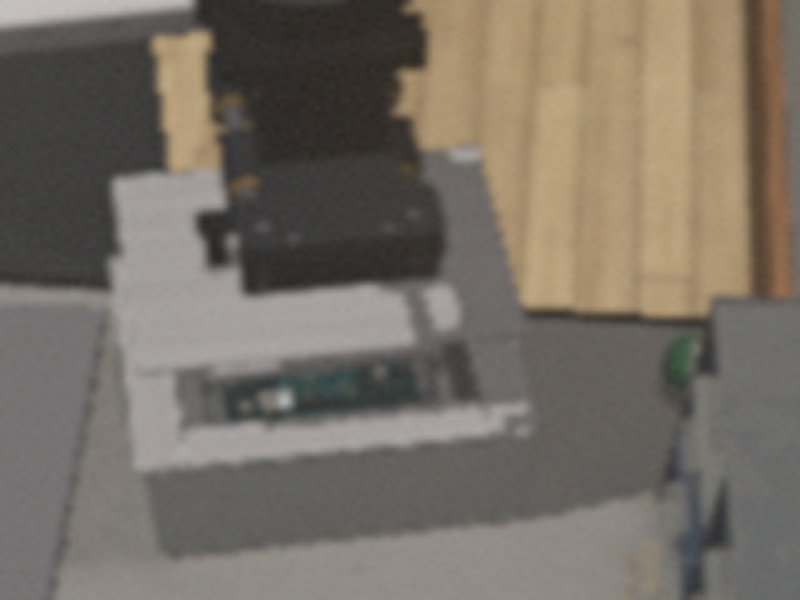

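The cover is over the tank, level, with crop corners near (112,178), (480,148), (523,333) and (120,372). Comparing these with the rim seen in the same view.

```bash
python3 - <<'E'
from h import *
def S(p,z):
    p=np.array(p,float); return cast("side",np.c_[(p[:,0]+.5)/5-.5+250,(p[:,1]+.5)/(600/140)-.5+100],z)
p=S([(112,178),(480,148),(523,333),(120,372)],.175)
print(p.round(4).tolist(),rect(p))
print("rim near edge",S([(140,470),(532,430)],.1).round(4).tolist())
A=np.radians(88.3);l=np.array([np.cos(A),np.sin(A)]);x=np.array([l[1],-l[0]])
def exp(c,hx,hy,z): 
    q=project("side",[np.r_[np.array(c)+i*hx*x+j*hy*l,z] for i,j in((-1,-1),(-1,1),(1,1),(1,-1))]); return np.c_[(q[:,0]-250+.5)*5-.5,(q[:,1]-100+.5)*600/140-.5].round(0).tolist()
print("exp cover",exp((.5186,.157),.062,.082,.175)); print("exp rim",exp((.5175,.158),.07,.09,.1))
im=cv2.imread("pics/g4full.png").astype(float).mean(2)
for r in (140,145,150,155): print(r,im[r,266:282].astype(int),im[r,338:360].astype(int))
for c in (280,290,300,310,320,345): print("col",c,im[174:192,c].astype(int))
E
```

```text
[[0.4547, 0.077], [0.4628, 0.241], [0.5828, 0.2338], [0.5765, 0.0665]] (array([0.5192, 0.1546]), np.float64(86.67), np.float64(0.1658), np.float64(0.1212))
rim near edge [[0.5852, 0.0671], [0.5914, 0.2413]]
exp cover [[112.0, 177.0], [478.0, 143.0], [531.0, 332.0], [137.0, 373.0]]
exp rim [[111.0, 257.0], [485.0, 220.0], [541.0, 427.0], [137.0, 470.0]]
140 [ 62  62  63  59  60  60  70  78  83  85  92  98 106 115 121 124] [105 103 104 103 103 104 104 105 118 132 146 150 148 147 143 142 135 136
 147 155 158 157]
145 [ 61  59  62  59  59  74 110 150 159 158 159 157 157 156 157 158] [ 95 106 107 105 105 108 107 105 106 112 130 140 147 146 145 140 137 141
 149 157 159 156]
150 [ 61  62  58  62  59  61  79 120 150 159 158 158 158 158 158 156] [ 76  93 102 104 104 105 104 102 104 103 106 118 133 140 139 137 137 143
 151 157 159 157]
155 [ 62  61  63  59  59  59  74 110 145 162 160 159 160 160 159 159] [ 64  88 102 108 106 107 106 106 105 107 104 104 120 137 144 139 137 148
 154 157 156 151]
col 280 [161 157 158 159 159 158 158 161 162 162 163 155 145 140 153 158 158 158]
col 290 [159 160 160 159 159 160 161 165 163 164 151 130 107  97  94  87  86  87]
col 300 [160 161 160 159 160 163 165 163 161 153 150 144 131 104  77  65  59  57]
col 310 [162 162 159 160 163 163 164 159 149 127 103  92  85  82  76  69  69  70]
col 320 [160 159 158 159 161 163 158 145 119 101  87  77  72  65  65  70  71  72]
col 345 [107 103 106 106 101 101 105 104 102 106 107 104 101  95  91  89  89  81]
```

Seen edges match the poses to about 1 mm, well within the 4 mm play. I'll centre the cover and lower it to just above the rim.

Request:
{"fn": "jog_arm", "kwargs": {
  "rows": [
    [[-0.001,0.0011,0,0],[0,0,0.01,0],[0,0,0.015,0],[0,0,0.015,0],[0,0,0.01,0],[0,0,0.006,0],[0,0,0.003,0],[0,0,0,0],[0,0,0,0],[0,0,0,0]]
  ]
}}

```text
time_s: 25.05
tcp_pos: [0.5174, 0.1587, 0.1983]
ee_rot: [[-0.029, -1.0, 0.001], [-1.0, 0.029, 0.0], [-0.0, -0.001, -1.0]]
wrist_force: [-0.1, -0.1, -3.2]
gripper_width: 0.136
gripper_force: 30.0
```

Request:
{"fn": "jog_arm", "kwargs": {
  "rows": [
    [[0,0,0.001,0],[0,0,0.001,0],[0,0,0.001,0],[0,0,0.001,0],[0,0,0,0],[0,0,0,0]]
  ]
}}

```text
time_s: 25.8
tcp_pos: [0.5173, 0.1586, 0.1938]
ee_rot: [[-0.029, -1.0, -0.0], [-1.0, 0.029, 0.0], [-0.0, 0.0, -1.0]]
wrist_force: [-0.3, 0.6, -2.8]
gripper_width: 0.136
gripper_force: 30.0
```

Request:
{"fn": "jog_arm", "kwargs": {
  "rows": [
    [[0,0,0.001,0],[0,0,0.001,0],[0,0,0,0],[0,0,0,0]]
  ]
}}

```text
time_s: 26.3
tcp_pos: [0.5173, 0.1586, 0.1919]
ee_rot: [[-0.029, -1.0, 0.0], [-1.0, 0.029, -0.0], [0.0, -0.0, -1.0]]
wrist_force: [-0.1, -0.7, -3.6]
gripper_width: 0.133
gripper_force: 30.0
```

Request:
{"fn": "jog_arm", "kwargs": {
  "rows": [
    [[0,0,0.001,0],[0,0,0,0],[0,0,0,0]]
  ]
}}

```text
time_s: 26.68
tcp_pos: [0.5173, 0.1586, 0.1908]
ee_rot: [[-0.029, -1.0, -0.0], [-1.0, 0.029, -0.0], [0.0, 0.0, -1.0]]
wrist_force: [0.6, -0.2, -2.4]
gripper_width: 0.135
gripper_force: 30.0
```

The lip is now below rim level with no contact, so I'll continue gently.

Request:
{"fn": "jog_arm", "kwargs": {
  "rows": [
    [[0,0,0.001,0],[0,0,0.001,0],[0,0,0,0],[0,0,0,0]]
  ]
}}

```text
time_s: 27.18
tcp_pos: [0.5173, 0.1586, 0.1889]
ee_rot: [[-0.029, -1.0, 0.0], [-1.0, 0.029, -0.0], [0.0, -0.0, -1.0]]
wrist_force: [-0.8, -0.2, -2.9]
gripper_width: 0.134
gripper_force: 30.0
```

Request:
{"fn": "jog_arm", "kwargs": {
  "rows": [
    [[0,0,0.001,0],[0,0,0.001,0],[0,0,0,0],[0,0,0,0]]
  ]
}}

```text
time_s: 27.68
tcp_pos: [0.5173, 0.1586, 0.1869]
ee_rot: [[-0.029, -1.0, -0.0], [-1.0, 0.029, -0.0], [0.0, 0.0, -1.0]]
wrist_force: [0.2, -0.2, -3.1]
gripper_width: 0.133
gripper_force: 30.0
```

Request:
{"fn": "jog_arm", "kwargs": {
  "rows": [
    [[0,0,0.001,0],[0,0,0,0],[0,0,0,0]]
  ]
}}

```text
time_s: 28.05
tcp_pos: [0.5172, 0.1586, 0.1858]
ee_rot: [[-0.029, -1.0, -0.0], [-1.0, 0.029, -0.0], [0.0, 0.0, -1.0]]
wrist_force: [-0.1, 0.1, -2.3]
gripper_width: 0.129
gripper_force: 30.0
```

Request:
{"fn": "jog_arm", "kwargs": {
  "rows": [
    [[0,0,0.0007,0],[0,0,0,0],[0,0,0,0]]
  ]
}}

```text
time_s: 28.42
tcp_pos: [0.5173, 0.1586, 0.1851]
ee_rot: [[-0.029, -1.0, -0.0], [-1.0, 0.029, -0.0], [0.0, 0.0, -1.0]]
wrist_force: [-0.0, 0.8, -3.2]
gripper_width: 0.132
gripper_force: 30.0
```

Request:
{"fn": "jog_arm", "kwargs": {
  "rows": [
    [[0,0,0.0007,0],[0,0,0,0],[0,0,0,0]]
  ]
}}

```text
time_s: 28.8
tcp_pos: [0.5173, 0.1586, 0.1848]
ee_rot: [[-0.029, -1.0, 0.0], [-1.0, 0.029, 0.0], [-0.0, -0.0, -1.0]]
wrist_force: [-0.8, 0.5, -0.2]
gripper_width: 0.134
gripper_force: 30.0
```

Request:
{"fn": "jog_arm", "kwargs": {
  "rows": [
    [[0,0,0.0006,0],[0,0,0,0],[0,0,0,0]]
  ]
}}

```text
time_s: 29.18
tcp_pos: [0.5173, 0.1586, 0.1847]
ee_rot: [[-0.029, -1.0, 0.001], [-1.0, 0.029, 0.0], [-0.0, -0.001, -1.0]]
wrist_force: [-2.9, 0.3, 6.2]
gripper_width: 0.133
gripper_force: 30.0
```

The cover seated at 0.1848, as predicted. Releasing and retreating toward the start side.

Request:
{"fn": "jog_arm", "kwargs": {
  "rows": [
    [[0,0,-0.0006,0],[0,0,0,0],[0,0,0,0],[0,0,0,0],[0,0,0,0],[0,0,0,0]]
  ],
  "claw": 0.5
}}

```text
time_s: 29.92
tcp_pos: [0.5173, 0.1586, 0.1844]
ee_rot: [[-0.029, -1.0, 0.0], [-1.0, 0.029, -0.0], [-0.0, -0.0, -1.0]]
wrist_force: [0.1, 0.3, 0.9]
gripper_width: 0.496
gripper_force: 0.0
```

Request:
{"fn": "jog_arm", "kwargs": {
  "rows": [
    [[0,0,-0.005,0],[0,0,-0.015,0],[0,0,-0.03,0],[0,0,-0.04,0],[0,0,-0.04,0],[0.05,0,0,0],[0.05,0,0,0],[0.05,0,0,0],[0.05,0,0,0],[0.05,0,0,0],[0.05,0,0,0],[0,0,0,0],[0,0,0,0],[0,0,0,0]]
  ]
}}

```text
time_s: 31.68
tcp_pos: [0.5087, -0.1403, 0.3149]
ee_rot: [[-0.028, -1.0, 0.001], [-1.0, 0.028, 0.0], [-0.0, -0.001, -1.0]]
wrist_force: [-0.3, 0.6, -0.3]
gripper_width: 0.503
gripper_force: 0.0
```

```bash
python3 go.py .5175 .158 .25 268.3; python3 - <<'E'
from station import *
import cv2,numpy as np
s=capture("side");t=capture("top")
a=cv2.resize(t[190:285,250:390],(560,380),interpolation=2);b=cv2.resize(s[130:250,250:390],(240,206),interpolation=2)
o=np.zeros((580,780,3),np.uint8);o[:380,:560]=a;o[380:,:320]=cv2.resize(t,(320,200));o[380:,320:640]=cv2.resize(s,(320,200));o[:206,540:]=b
cv2.imwrite("pics/g5.png",o[:,:,::-1])
E
```

```text
at [ 0.5087 -0.1403  0.3149] ang 268.42 tilt [-0.0001 -0.0007] turn rad 0.0021 shift after turn [-2.985e-01  1.000e-04  6.490e-02] F [-0.34  0.55 -0.3 ] w 0.503 t 31.675
```

View pics/g5.png

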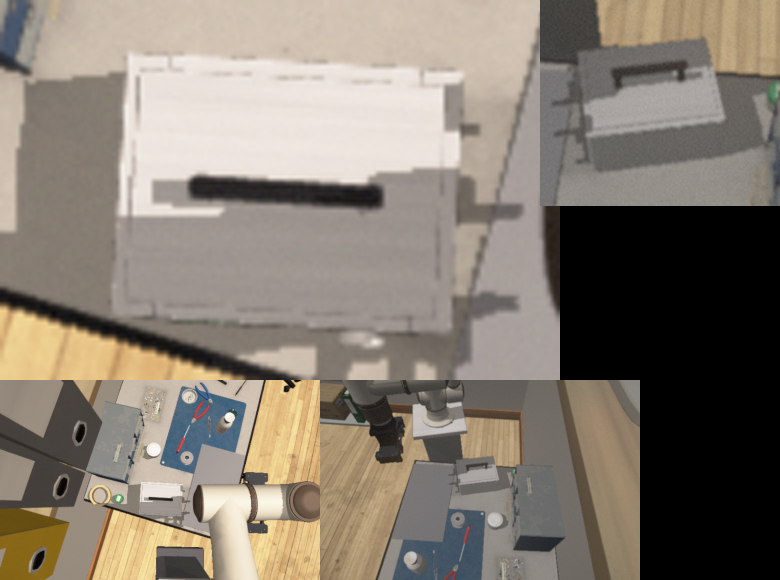

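The cover sits level and centred, with an even rim margin all round (plate roughly (135,70) to (450,320) in the crop), and the bystanders haven't moved. Handing in.

```bash
python3 -c "
from station import finish_job; print(finish_job())"
```

```text
the job is handed in; nothing more can be done
None
```

The job is done and handed in at about 32 s of the 72 s allowed: the basket, with the board in it, stands flat on the tank floor, and the cover sits level in the rim.

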